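# Seat and clamp a plywood plinth in its drilling fixture

## Task

Get the plywood plinth ready for drilling, by fingertip only, never lifting or tipping it: gently push its long near edge back, at the middle and then left or right as needed, until the opposite edge sits against both rear dowel pins of the fixture, then gently push its right-hand end until the plinth meets the left-hand end pin too, still snug on the rear pins. With it seated on all three pins, press the raised red clamp handle all the way down, so that it lies flat and holds the plinth. Push lightly throughout, and leave the things lying around where they are.

Things in the scene. Friction and masses are not known exactly. Their poses are not given: they have to be found in the camera images.
- fixture: Drilling fixture, fixed to the bench: 12 mm aluminium plate with three steel dowel pins and a toggle clamp. Origin on the bench (z 0), right below the centre of a properly seated plinth; x from the near edge to the rear pins (away from the robot), y left, z up. Plate spans x -94..138, y -155..120 mm, top at z 12. The clamp bracket behind the plinth spans x 63..110, y +-23, up to z 56 mm.
- rear_pin_right (a point): Top centre of the right-hand rear dowel pin (8 mm diameter, 10 mm high above the plate), at x 44, y -62 mm in the fixture frame. The plinth's rear edge belongs against both rear pins.
- rear_pin_left (a point): Top centre of the left-hand rear dowel pin, same size, at x 44, y +42 mm in the fixture frame. If the plinth stays crooked, push its near edge opposite the pin it does not touch yet.
- end_pin (a point): Top centre of the end dowel pin, same size, at x 0, y 89 mm in the fixture frame, in line with the middle of the plinth; the plinth's left end belongs against it.
- plinth_center (a point): Centre of the loose light-brown plywood plinth (80 mm in its x, 170 mm in its y, 15 mm thick, about 0.15 kg, four pencilled crosses on top). It lies on the plate 20 to 30 mm short of the rear pins, 20 to 32 mm right of the end pin, turned up to 0.1 rad, and slides at 1 to 2 N; the pins are hard, so go slowly. Seated, this point is at x 0, y 0, z 19.5 mm in the fixture frame, its axes along the fixture's.
- clamp_foot (a point): Rubber foot (17 mm across) at the end of the clamp's holding arm. While open, the arm stands up behind the plinth's middle, over fixture x 25 to 85 mm, |y| under 10 mm, up to 120 mm above the bench; it swings down onto the plinth as the handle is pressed.
- handle_hinge (a point): Hinge of the red clamp handle, on the fixture at x 97, y 0, z 48 mm; it turns about the fixture's y direction. The handle reaches 110 mm from here, a round red grip 15 mm thick from 40 mm outwards; it points rearwards (fixture +x) and, while open, steeply up.
- handle_grip (a point): Point on the centre line of the red grip, 70 mm from the hinge; it moves with the handle. Pushing down on the grip 45 to 60 mm (horizontally, fixture +x) from the hinge takes roughly 3 to 10 N; the stop at the end is hard.
- clamp_lever (a joint): Angle of the clamp handle in rad: 0 = fully raised (57 degrees above level), growing as it is pressed down to the stop at 0.95 = lying flat (3 degrees above level), with the foot squeezed on the seated plinth. The hinge is stiff: the handle stays where it is left, also when shut.
- drilled_plinths: Two finished plinths of the same size, stacked, to the right of the fixture; leave them. Origin at the centre of the underside; 30 mm high.
- sanding_block: Brown cork sanding block, 36x66x23 mm, on the bench to the left of the fixture; leave it. Origin at the centre of its underside.
- brass_weight: Small brass weight, 27 mm diameter, 43 mm high, to the left of the clamp; leave it. Origin at the centre of its underside.
- super_glue: Small white bottle with a green cap, 21 mm diameter, 61 mm high, standing to the right of the clamp; leave it. Origin at the centre of its underside.
- pencil_yellow: Yellow pencil, 110 mm long, 7 mm thick, lying near the front edge of the bench; leave it. Origin at the centre of its underside.

How it is judged:
On the way, in this order (a step that is already met when the one before it is completed fails the run):
1. the plinth's rear edge sits against both rear pins (within 2.5 mm, turned less than 0.03 rad) (x of plinth_center in the frame of fixture above -0.0025 m and angle between the x axis of plinth_center and the x axis of fixture, either way round below 0.03 rad), for 0.2 s.
2. then it has also been slid along to the end pin (within 2.5 mm), still on the rear pins (all of step 1 and y of plinth_center in the frame of fixture above -0.0025 m), for 0.2 s.
3. then the clamp handle is all the way down (above 0.9 rad) (value of joint clamp_lever above 0.9 rad), for 0.2 s.
At the end, for the whole second after the job is handed in: The plinth lies flat on the fixture plate against all three pins (within 2.5 mm of each, turned less than 0.03 rad) and the clamp handle is all the way down (joint above 0.9 rad, stop at 0.95) (all of step 2 and x of plinth_center in the frame of fixture below 0.003 m and y of plinth_center in the frame of fixture below 0.003 m and z of plinth_center in the frame of fixture below 0.0225 m and value of joint clamp_lever above 0.9 rad); the robot touches nothing.
It fails at once if the plinth is lifted more than 5 mm or tipped more than 0.12 rad (z of plinth_center in the frame of fixture above 0.0245 m or angle between plinth_center's own z axis and vertical above 0.12 rad).
It fails at once if the robot pushes the plinth with more than 35 N (contact force between any of the fingers, the arm and plinth above 35 N).
It fails at once if the robot pushes the fixture or its clamp with more than 45 N (contact force between any of the fingers, the arm and fixture above 45 N).
It fails at once if a bystander is moved more than 15 mm (distance of any of drilled_plinths, sanding_block, brass_weight, super_glue, pencil_yellow from where it was at the start of the episode above 0.015 m).
It also fails if it takes over 64 s, if anything falls off the work surface, if the arm or the gripper's body presses on something with over 40 N, if the wrist force passes 120 N, or if a joint passes its speed limit or range.

## Robot

A 6-joint arm with a two-finger parallel gripper is mounted at the origin on a cart in front of the work surface, level with it; the furniture and walls round the work are solid. World frame = base frame: x ahead of the robot, y to its left, z up, the work surface at z = 0. Lengths are in m, angles in rad, forces in N, time in s.
With the tool pointing down it reaches from about 0.325 to 0.75 m from the base axis. Payload 7.6 kg.
Tool frame: the origin (TCP) lies midway between the tips of the shut fingers; the grasp point (between the pads) lies 19 mm behind it; z points along the fingers, y is the line along which they close (so a half turn about z gives the same grasp; the last joint's range is limited). The gripper opens to 85 mm and grips with 20 to 120 N. Pads are 22 mm wide; open, the fingers measure 114 mm over their backs; the gripper's body (76 mm by 85 mm) begins 54 mm behind the grasp point. The pads swing forward as they close: fully open they stand 13 mm farther back than shut.
Start: joints at [1.202, 0.052, 1.401, -0, 1.689, -0.07], TCP at [0.155, 0.502, 0.231] pointing down, gripper open.
Joint ranges: [-2.9, 2.9], [-0.91, 2.17], [0.12, 2.37], [-1.06, 4.2], [0.26, 2.73], [-2.93, 2.93]. Speed limits (rad/s): [2.57, 2.57, 3.01, 3.14, 3.14, 3.14].

## Interface

Orientations are given as a rotation vector (axis times angle).
In Python, from rig import sensors, imaging, robot, silhouettes, mark_of gives the robot as it stands. The module is installed in compiled form; this text tells all that it offers.
- The arm moves only by the tool apply_moves, never from a script. Its argument "targets" is a list of rows, each an object with "rotation": the turn, a rotation vector about the tool's x, y, z in degrees, a list of three; "delta_pos": the shift along the tool's x, y, z in mm, a list of three; "gripper": the closure, from 0 (fully open) to 1 (shut). In form: [{"rotation": [wx, wy, wz], "delta_pos": [dx, dy, dz], "gripper": gripper}, ...]. A call has 1 to 8 rows; each row shifts and turns the commanded pose from where the row before left it, along the tool's axes as they then stand; what a row does not reach is not made up. A row lasts 1/8 s, in which the tool goes at most 62.5 mm and 10.7 degrees, less where a joint would pass 70% of its speed; a pose out of reach is approached as far as the arm can. A call with a gripper value outside its range is refused whole. The fingers move at their own pace and stop on an object; "newtons" is the grip in N (left out, the last holds). Time passes only in rows, so rows that do not move let the fingers close. It gives the time, the measured TCP pose, the force, the opening and the grip force at its end, in the units of the state.
- sensors.get_state(): the state, without advancing time (a new reading comes with each control period).
- imaging.capture(name): name is "side" or "top" or "wrist"; returns (picture, depth): 400x640x3 uint8, blue, green, red; 400x640 float32, m along the optical axis (not along the pixel's ray), 0 where there is no reading.
- imaging.camera_model(name): a dict with "fov_y" (degrees; the focal length in pixels is half the picture's height over the tangent of half this angle, whatever the lens; pixels are square), "cx", "cy" (the principal point, pixels), "world_from_camera" (4x4, takes a point from camera to world coordinates). Camera axes: x right, y down, z forward; pixel columns grow to the right and rows downward; lengths in m; the calibration is good to about 2 mm. A picture is of the moment at which its call begins: read the wrist's pose just before it. camera_model takes no time and is no camera call; for the wrist camera it gives the pose at the moment of the call.
- robot.sign_off(): hands the job in; it is judged then, once.
Trained networks look in the newest picture that a camera, given by its name, has taken for a name from the list of things; names that differ only in an ending like _2 or _b are one class to them, and where a whole thing is asked for, a point or a joint stands for the part that bears it (a point fixed in the world has none). Each returns a list of dicts, best first, with "score" (0 to 1); they miss things now and then, are a little off and sometimes report something else, mostly with a low value. They report only what shows in the picture. A call takes as long as a camera call.
- silhouettes(camera, query): "pixels" (400x640 bool, what is visible of it) and "point" ([column, row] as shares, 0 to 1, of the picture: columns of its width, rows of its height, amid what is visible of it).
- mark_of(camera, query): "point" ([column, row] as shares, 0 to 1, of the picture: columns of its width, rows of its height: a listed point, or the origin of a listed thing).
The state is a dict: "time_s": time; "joints": joint angles; "qvel": joint speeds; "effort": joint torques, N m; "position": TCP position; "tool_rot": TCP orientation; "force": force on the tool from outside, world axes, zero at the start; "torque": the same for the moment, N m; "gripper_width": opening from 0.0 (shut) to 1.0 (fully open); "grip_force": force on a finger pad.
Only numpy, scipy, OpenCV 4.12 (cv2) and the standard library are available. Lean on these libraries where they do the work, as an engineer would, in place of code of your own. Each camera call takes 0.05 s, during which the arm holds its last target. There are 200 camera calls.

## Working session

There is one attempt and no reset: what is moved stays moved. The work goes in short steps, Python scripts to look and compute and a tool call to move; the robot and the scene stay as the last step left them, time stands still between calls to the robot, and variables do not carry over. Pictures are saved under pics/ and viewed, at most 10 in all, crops included, and the job is handed in when it is done.

Besides the shell and the picture viewer there is one more tool, called after "Emit:" by a JSON object that holds its "api" and its "payload", one argument or row to a line. apply_moves: Moves the arm, as the interface text tells. Its arguments: {"type":"object","properties":{"targets":{"type":"array"},"newtons":{"type":"number"}},"required":["targets"]}

```bash
mkdir -p pics; cat > h.py <<'E'
import numpy as np, cv2
from rig import sensors, imaging, robot, silhouettes, mark_of
from scipy.spatial.transform import Rotation as R
def K(cam):
    m=imaging.camera_model(cam); f=200/np.tan(np.radians(m["fov_y"])/2); return f,m["cx"],m["cy"],np.array(m["world_from_camera"])
def ray_z(cam,uv,z):
    f,cx,cy,T=K(cam); d=T[:3,:3]@np.array([(uv[0]-cx)/f,(uv[1]-cy)/f,1]); o=T[:3,3]
    return o+d*(z-o[2])/d[2]
def cloud(cam,depth):
    f,cx,cy,T=K(cam); v,u=np.mgrid[:400,:640]
    P=np.stack([(u-cx)/f*depth,(v-cy)/f*depth,depth],-1); return P@T[:3,:3].T+T[:3,3]
def px(p): return np.array(p)*[640,400]
E
python3 - <<'E'
from h import *
s=sensors.get_state(); print(s)
ims=[]
for c in ["top","side"]:
    im,d=imaging.capture(c); cv2.imwrite(f"pics/{c}0.png",im); f,cx,cy,T=K(c); print(c,f,cx,cy,T.round(3).tolist())
    for n,z in [("fixture",0),("rear_pin_right",.022),("rear_pin_left",.022),("end_pin",.022),("plinth_center",.0195),("handle_hinge",.048),("handle_grip",.107),("drilled_plinths",0),("sanding_block",0),("brass_weight",0),("super_glue",0)]:
        r=mark_of(c,n)
        for x in r[:2]: p=px(x["point"]); print(c,n,round(x["score"],2),p.round(1),ray_z(c,p,z).round(4))
E
```

```text
{'time_s': 0.0, 'joints': array([ 1.20175260e+00,  5.28708055e-02,  1.40174302e+00, -3.62419917e-06,
        1.68860506e+00, -7.03311178e-02]), 'qvel': array([ 0.00065807,  0.00081132, -0.00069431,  0.0009033 ,  0.00127844,
        0.00036221]), 'effort': array([-6.92413960e-04, -3.81670117e+01, -3.60181475e+01, -1.71623410e-04,
        6.16149206e-03,  8.14429927e-05]), 'position': array([0.15438595, 0.50146567, 0.23044538]), 'tool_rot': array([-4.67422423e-01, -3.10626945e+00,  2.49403189e-03]), 'force': array([-0.27152686, -0.46572351,  0.36177615]), 'torque': array([0.02677925, 0.03378093, 0.00311785]), 'grip_force': 0.0, 'gripper_width': 0.9976041754347085}
top 374.6528824090544 313.9986855063791 199.69876934357112 [[-0.014, -0.997, 0.081, 0.447], [-1.0, 0.014, -0.001, -0.03], [0.0, -0.081, -0.997, 1.011], [0.0, 0.0, 0.0, 1.0]]
top fixture 0.66 [324.8 203.5] [ 0.519  -0.0605  0.    ]
top rear_pin_right 0.69 [348.7 189.7] [ 0.5534 -0.1239  0.022 ]
top rear_pin_left 0.91 [311.7 181. ] [ 0.578 -0.026  0.022]
top end_pin 0.66 [386.2 272.5] [ 0.3349 -0.217   0.022 ]
top end_pin 0.65 
[... 995 characters left out ...]
.2377  0.022 ]
side plinth_center 0.92 [319.  224.6] [ 0.504  -0.074   0.0195]
side handle_hinge 0.6 [358.7 208.2] [ 0.6148 -0.0732  0.048 ]
side handle_grip 0.6 [379.  191.5] [ 0.661  -0.0861  0.107 ]
side drilled_plinths 0.97 [339.7 331.8] [ 0.457  -0.3734  0.    ]
side drilled_plinths 0.53 [369.3 276.7] [ 0.5742 -0.2568  0.    ]
side sanding_block 0.69 [299.6 182.9] [0.5056 0.1241 0.    ]
side sanding_block 0.51 [370.3 276.7] [ 0.5766 -0.2575  0.    ]
side brass_weight 0.45 [341.4 180.6] [0.6293 0.098  0.    ]
side brass_weight 0.45 [347.6 233.6] [ 0.5725 -0.1099 -0.    ]
side super_glue 0.54 [339.7 195. ] [0.603  0.0388 0.    ]
side super_glue 0.42 [372.7 277.1] [ 0.5816 -0.2604 -0.    ]
```

```bash
python3 - <<'E'
from h import *
a=cv2.imread("pics/top0.png")[120:290,220:480]; cv2.imwrite("pics/top0c.png",cv2.resize(a,None,fx=3,fy=3,interpolation=cv2.INTER_CUBIC))
a=cv2.imread("pics/side0.png")[150:350,220:460]; cv2.imwrite("pics/side0c.png",cv2.resize(a,None,fx=3,fy=3,interpolation=cv2.INTER_CUBIC))
E
```

```text
(no output)
```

View pics/top0c.png

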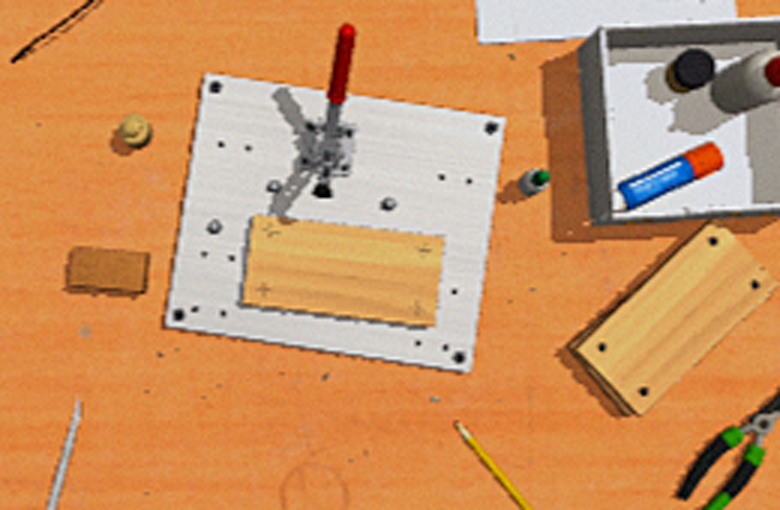

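View pics/side0c.png

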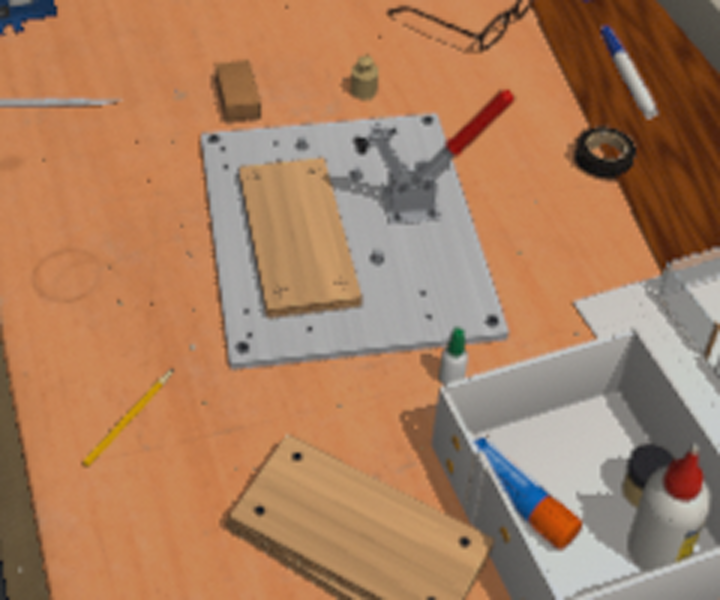

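Both views show the plinth (top px ~(334,210)) on the plate, short of the pins (311,182), (349,188) and (291,196). The handle stands up rearwards, and the bystanders are clear of the work area. Next I fit the fixture and plinth poses.

```bash
cat >> h.py <<'E'
def fit2d(F,W):
    F,W=np.array(F),np.array(W); fc,wc=F.mean(0),W.mean(0); a,b=F-fc,W-wc
    th=np.arctan2((a[:,0]*b[:,1]-a[:,1]*b[:,0]).sum(),(a*b).sum()); c,s=np.cos(th),np.sin(th); Rm=np.array([[c,-s],[s,c]])
    t=wc-Rm@fc; return th,t,np.linalg.norm((F@Rm.T+t)-W,axis=1)
def plinth(cam):
    m=max(silhouettes(cam,"plinth_center"),key=lambda r:r["score"]); pts=np.argwhere(m["pixels"])[:,::-1]
    P=np.array([ray_z(cam,p,.027)[:2] for p in pts])
    (c,wh,a)=cv2.minAreaRect((P*1000).astype(np.float32)); return m["score"],np.array(c),wh,a
E
python3 - <<'E'
from h import *
F=[(.138,.12),(.138,-.155),(-.094,-.155),(-.094,.12)];pF=[(.044,-.062),(.044,.042),(0,.089)]
c0=np.array([(207,75),(505,118),(470,371),(165,325)])/3+[220,120]; p0=np.array([(388,204),(274,187),(214,227)])/3+[220,120]
c1=np.array([(437,116),(507,334),(231,366),(202,132)])/3+[220,150]; p1=np.array([(377,257),(355,175),(301,144)])/3+[220,150]
for cam,c,p in [("top",c0,p0),("side",c1,p1)]:
    imaging.capture(cam)
    W=[ray_z(cam,q,.012)[:2] for q in c]+[ray_z(cam,q,.02)[:2] for q in p]
    print(cam,fit2d(F+pF,W)); print(plinth(cam))
E
```

```text
top (np.float64(-0.16402416952851517), array([ 0.52519793, -0.05922686]), array([3.51209148e-03, 1.20651211e-03, 2.59013455e-03, 2.16166573e-03,
       1.70897183e-03, 7.55921841e-04, 7.05547488e-05]))
(0.73, array([501.12271118, -82.90341949]), (169.93162536621094, 82.69869995117188), 82.5072021484375)
side (np.float64(-0.16920702227714265), array([ 0.5249522 , -0.06316851]), array([0.00176652, 0.0031968 , 0.00282318, 0.00435339, 0.00017   ,
       0.00308491, 0.00249019]))
(0.69, array([497.01727295, -89.76517487]), (185.2939910888672, 84.6252212524414), 82.75599670410156)
```

Emit:
{"api": "apply_moves", "payload": {
  "targets": [
    {"rotation":[0,0,-7.6],"delta_pos":[0,0,0],"gripper":1},
    {"rotation":[0,0,0],"delta_pos":[-33,-46.7,0],"gripper":1},
    {"rotation":[0,0,0],"delta_pos":[-33,-46.7,0],"gripper":1},
    {"rotation":[0,0,0],"delta_pos":[-33,-46.7,0],"gripper":1},
    {"rotation":[0,0,0],"delta_pos":[-33,-46.7,0],"gripper":1},
    {"rotation":[0,0,0],"delta_pos":[-33,-46.7,0],"gripper":1},
    {"rotation":[0,0,0],"delta_pos":[-33,-46.7,0],"gripper":1},
    {"rotation":[0,0,0],"delta_pos":[-33,-46.7,0],"gripper":1}
  ]
}}

```text
time_s: 2.4
position: [0.3287, 0.1395, 0.2316]
tool_rot: [0.26, 3.13, 0.001]
force: [0.0, 0.6, -0.0]
gripper_width: 0.002
grip_force: 0.0
```

Emit:
{"api": "apply_moves", "payload": {
  "targets": [
    {"rotation":[0,0,0],"delta_pos":[-33,-46.7,0],"gripper":1},
    {"rotation":[0,0,0],"delta_pos":[-33,-46.7,0],"gripper":1},
    {"rotation":[0,0,0],"delta_pos":[-33,-46.7,0],"gripper":1},
    {"rotation":[0,0,0],"delta_pos":[-33,-46.7,0],"gripper":1},
    {"rotation":[0,0,0],"delta_pos":[0,0,0],"gripper":1},
    {"rotation":[0,0,0],"delta_pos":[0,0,0],"gripper":1}
  ]
}}

```text
time_s: 3.15
position: [0.4274, -0.0647, 0.2312]
tool_rot: [-0.261, -3.13, -0.001]
force: [-0.5, -1.0, 0.2]
gripper_width: -0.003
grip_force: 0.0
```

```bash
python3 - <<'E'
from h import *
s=sensors.get_state(); print(s["time_s"],s["position"],s["tool_rot"],s["force"],s["gripper_width"]); M=R.from_rotvec(s["tool_rot"]).as_matrix(); print(M.round(3).tolist())
im,d=imaging.capture("wrist"); cv2.imwrite("pics/w1.png",im); f,cx,cy,T=K("wrist"); print(f,T.round(3).tolist())
for n,z in [("rear_pin_right",.022),("rear_pin_left",.022),("end_pin",.022),("plinth_center",.027),("handle_hinge",.048)]:
    for x in mark_of("wrist",n)[:2]: p=px(x["point"]); print(n,round(x["score"],2),p.round(1),ray_z("wrist",p,z).round(4))
try: print(plinth("wrist"))
except Exception as e: print(e)
E
```

```text
3.15 [ 0.42741722 -0.06468458  0.23119377] [-2.61270372e-01 -3.13035683e+00 -7.57155742e-04] [-0.4526648  -1.01513043  0.24760978] -0.0029289356281906255
[[-0.986, 0.166, -0.0], [0.166, 0.986, 0.001], [0.0, 0.0, -1.0]]
323.2148536477633 [[0.165, 0.942, 0.294, 0.352], [0.986, -0.157, -0.048, -0.052], [0.001, 0.298, -0.955, 0.374], [0.0, 0.0, 0.0, 1.0]]
rear_pin_right 0.65 [280.3 280.8] [ 0.5612 -0.1295  0.022 ]
rear_pin_left 0.7 [365.7 281.3] [ 0.5794 -0.0248  0.022 ]
end_pin 0.76 [409.  246.4] [0.5405 0.0321 0.022 ]
plinth_center 0.87 [309.9 231.8] [ 0.5002 -0.0818  0.027 ]
plinth_center 0.51 [194.2 298.7] [ 0.5658 -0.2396  0.027 ]
time passes only in moves, steps and waits
```

View pics/w1.png

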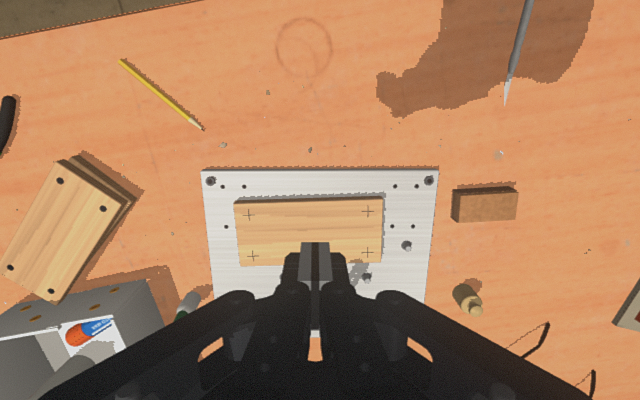

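The wrist view shows the plinth corners at (234,200), (383,195) and (240,266), the plate's near corners at (202,170) and (438,169), and pins at (407,246) and (366,279). The plinth is turned slightly and lies to the right, as estimated.

```bash
python3 - <<'E'
from h import *
F=[(-.094,-.155),(-.094,.12),(0,.089),(.044,.042)]
W=[ray_z("wrist",q,z)[:2] for q,z in [((202.5,170),.012),((438,168.5),.012),((407,246),.02),((366.5,279),.02)]]
th,t,e=fit2d(F,W); print(th,t,e)
for cand in [(th,t),(-.1665,np.array([.525,-.061]))]:
    c,s=np.cos(cand[0]),np.sin(cand[0]);Rm=np.array([[c,-s],[s,c]])
    print([((ray_z("wrist",q,.027)[:2]-cand[1])@Rm*1000).round(1) for q in [(234,200.5),(383,195),(240,266),(309.9,231.8)]], ((np.array([.4274,-.0647])-cand[1])@Rm*1000).round(1))
E
```

```text
-0.1617208384228891 [ 0.52726215 -0.05734542] [0.00366682 0.00196458 0.00120447 0.00080762]
[array([ -61.4, -114.2]), array([-67.3,  53.7]), array([  21.7, -113.4]), array([-22.8, -28.8])] [-97.4 -23.3]
[array([ -59.2, -110.5]), array([-65.9,  57.4]), array([  23.9, -109.3]), array([-21. , -24.9])] [-95.6 -19.8]
```

Emit:
{"api": "apply_moves", "payload": {
  "targets": [
    {"rotation":[0,0,0],"delta_pos":[0,0,50],"gripper":1},
    {"rotation":[0,0,0],"delta_pos":[0,0,50],"gripper":1},
    {"rotation":[0,0,0],"delta_pos":[0,0,50],"gripper":1},
    {"rotation":[0,0,0],"delta_pos":[0,0,40],"gripper":1},
    {"rotation":[0,0,0],"delta_pos":[0,0,22],"gripper":1},
    {"rotation":[0,0,0],"delta_pos":[-5,0,0],"gripper":1},
    {"rotation":[0,0,0],"delta_pos":[-5,0,0],"gripper":1},
    {"rotation":[0,0,0],"delta_pos":[0,0,0],"gripper":1}
  ]
}}

```text
time_s: 4.5
position: [0.4388, -0.0668, 0.0208]
tool_rot: [0.26, 3.128, -0.001]
force: [0.0, 0.6, 0.0]
gripper_width: -0.001
grip_force: 0.0
```

Emit:
{"api": "apply_moves", "payload": {
  "targets": [
    {"rotation":[0,0,0],"delta_pos":[-2,0,0],"gripper":1},
    {"rotation":[0,0,0],"delta_pos":[-2,0,0],"gripper":1},
    {"rotation":[0,0,0],"delta_pos":[-2,0,0],"gripper":1},
    {"rotation":[0,0,0],"delta_pos":[-2,0,0],"gripper":1},
    {"rotation":[0,0,0],"delta_pos":[-2,0,0],"gripper":1},
    {"rotation":[0,0,0],"delta_pos":[-2,0,0],"gripper":1},
    {"rotation":[0,0,0],"delta_pos":[-2,0,0],"gripper":1},
    {"rotation":[0,0,0],"delta_pos":[-2,0,0],"gripper":1}
  ]
}}

```text
time_s: 5.5
position: [0.4531, -0.0691, 0.0192]
tool_rot: [-0.26, -3.13, -0.0]
force: [-2.9, 1.1, 2.1]
gripper_width: 0.002
grip_force: 1.1
```

Emit:
{"api": "apply_moves", "payload": {
  "targets": [
    {"rotation":[0,0,0],"delta_pos":[-2,0,0],"gripper":1},
    {"rotation":[0,0,0],"delta_pos":[-2,0,0],"gripper":1},
    {"rotation":[0,0,0],"delta_pos":[-2,0,0],"gripper":1},
    {"rotation":[0,0,0],"delta_pos":[-2,0,0],"gripper":1},
    {"rotation":[0,0,0],"delta_pos":[-2,0,0],"gripper":1},
    {"rotation":[0,0,0],"delta_pos":[-2,0,0],"gripper":1}
  ]
}}

```text
time_s: 6.25
position: [0.4652, -0.0712, 0.0192]
tool_rot: [-0.261, -3.131, -0.0]
force: [-1.4, 0.4, -0.0]
gripper_width: -0.003
grip_force: 0.7
```

```bash
python3 - <<'E'
from h import *
s=sensors.get_state(); print(s["time_s"],s["position"],s["force"])
for c in ["wrist","top"]:
    im,d=imaging.capture(c); cv2.imwrite(f"pics/{c}2.png",im)
a=cv2.resize(cv2.imread("pics/top2.png")[160:250,270:390],None,fx=4,fy=4,interpolation=cv2.INTER_CUBIC)
b=cv2.imread("pics/wrist2.png"); b=cv2.resize(b,(640,400)); o=np.zeros((400+0,640+0,3),np.uint8)
o=np.zeros((600,640,3),np.uint8); o[:360,:480]=a; o[360:,:]=b[0:240]; cv2.imwrite("pics/c2.png",o)
E
```

```text
6.25 [ 0.46516681 -0.07118396  0.01922294] [-1.37573584  0.37620626 -0.01379609]
```

View pics/c2.png

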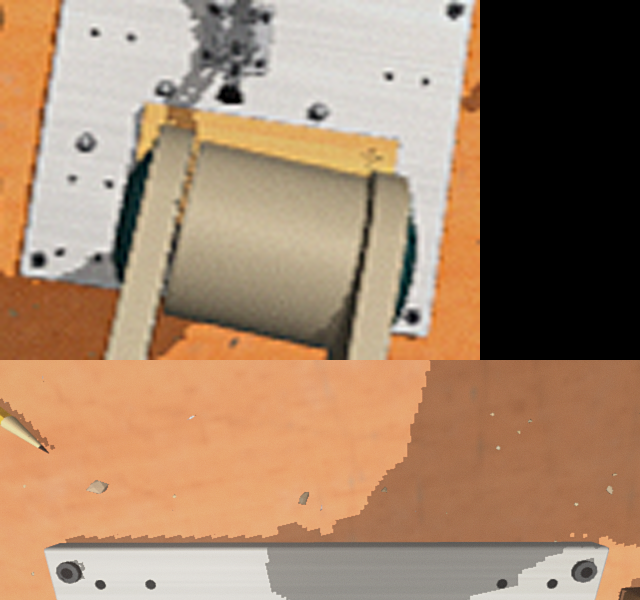

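The plinth is square with the fixture and its rear edge is about 6 mm short of the pins (picture rows 88 and 110). I'll go on slowly.

Emit:
{"api": "apply_moves", "payload": {
  "targets": [
    {"rotation":[0,0,0],"delta_pos":[-1,0,0],"gripper":1},
    {"rotation":[0,0,0],"delta_pos":[-1,0,0],"gripper":1},
    {"rotation":[0,0,0],"delta_pos":[-1,0,0],"gripper":1},
    {"rotation":[0,0,0],"delta_pos":[-1,0,0],"gripper":1}
  ]
}}

```text
time_s: 6.85
position: [0.469, -0.0718, 0.0193]
tool_rot: [-0.261, -3.131, -0.0]
force: [-1.6, 0.6, 0.9]
gripper_width: -0.0
grip_force: 1.0
```

Emit:
{"api": "apply_moves", "payload": {
  "targets": [
    {"rotation":[0,0,0],"delta_pos":[-0.5,0,0],"gripper":1},
    {"rotation":[0,0,0],"delta_pos":[-0.5,0,0],"gripper":1}
  ]
}}

```text
time_s: 7.1
position: [0.47, -0.072, 0.0193]
tool_rot: [-0.261, -3.131, -0.0]
force: [-1.6, 1.7, 1.0]
gripper_width: -0.001
grip_force: 1.0
```

Emit:
{"api": "apply_moves", "payload": {
  "targets": [
    {"rotation":[0,0,0],"delta_pos":[-0.5,0,0],"gripper":1},
    {"rotation":[0,0,0],"delta_pos":[-0.5,0,0],"gripper":1}
  ]
}}

```text
time_s: 7.35
position: [0.471, -0.0722, 0.0193]
tool_rot: [0.261, 3.131, 0.0]
force: [-2.2, 0.8, 0.9]
gripper_width: 0.0
grip_force: 1.0
```

Emit:
{"api": "apply_moves", "payload": {
  "targets": [
    {"rotation":[0,0,0],"delta_pos":[-0.5,0,0],"gripper":1},
    {"rotation":[0,0,0],"delta_pos":[-0.5,0,0],"gripper":1}
  ]
}}

```text
time_s: 7.6
position: [0.472, -0.0723, 0.0193]
tool_rot: [0.261, 3.131, 0.0]
force: [-2.0, 0.5, 1.3]
gripper_width: -0.001
grip_force: 1.0
```

Emit:
{"api": "apply_moves", "payload": {
  "targets": [
    {"rotation":[0,0,0],"delta_pos":[-0.5,0,0],"gripper":1}
  ]
}}

```text
time_s: 7.72
position: [0.4725, -0.0724, 0.0193]
tool_rot: [0.261, 3.131, 0.0]
force: [-2.2, 1.0, 1.9]
gripper_width: -0.001
grip_force: 1.0
```

Emit:
{"api": "apply_moves", "payload": {
  "targets": [
    {"rotation":[0,0,0],"delta_pos":[-0.5,0,0],"gripper":1}
  ]
}}

```text
time_s: 7.85
position: [0.473, -0.0725, 0.0193]
tool_rot: [0.261, 3.131, 0.0]
force: [-3.0, 0.7, 1.3]
gripper_width: -0.001
grip_force: 1.0
```

Emit:
{"api": "apply_moves", "payload": {
  "targets": [
    {"rotation":[0,0,0],"delta_pos":[-0.5,0,0],"gripper":1}
  ]
}}

```text
time_s: 7.98
position: [0.4733, -0.0726, 0.0193]
tool_rot: [-0.261, -3.13, -0.0]
force: [-3.8, 0.1, 3.4]
gripper_width: -0.001
grip_force: 2.0
```

Emit:
{"api": "apply_moves", "payload": {
  "targets": [
    {"rotation":[0,0,0],"delta_pos":[-0.5,0,0],"gripper":1}
  ]
}}

```text
time_s: 8.1
position: [0.4735, -0.0726, 0.0192]
tool_rot: [-0.261, -3.129, -0.0]
force: [-6.7, 1.1, 4.3]
gripper_width: -0.004
grip_force: 3.3
```

Emit:
{"api": "apply_moves", "payload": {
  "targets": [
    {"rotation":[0,0,0],"delta_pos":[-0.5,0,0],"gripper":1}
  ]
}}

```text
time_s: 8.22
position: [0.4736, -0.0727, 0.0192]
tool_rot: [-0.26, -3.128, -0.0]
force: [-9.2, 0.1, 5.7]
gripper_width: -0.005
grip_force: 4.4
```

Emit:
{"api": "apply_moves", "payload": {
  "targets": [
    {"rotation":[0,0,0],"delta_pos":[-0.5,0,0],"gripper":1},
    {"rotation":[0,0,0],"delta_pos":[0,0,0],"gripper":1},
    {"rotation":[0,0,0],"delta_pos":[0,0,0],"gripper":1}
  ]
}}

```text
time_s: 8.6
position: [0.4737, -0.0728, 0.0192]
tool_rot: [-0.26, -3.127, 0.0]
force: [-9.9, 1.2, 6.7]
gripper_width: -0.002
grip_force: 4.9
```

```bash
python3 - <<'E'
from h import *
im,d=imaging.capture("top"); im2,_=imaging.capture("side")
a=cv2.resize(im[165:235,275:385],None,fx=5,fy=5,interpolation=cv2.INTER_CUBIC)
b=cv2.resize(im2[175:265,290:400],None,fx=5,fy=5,interpolation=cv2.INTER_CUBIC)
o=np.zeros((800,550,3),np.uint8); o[:350]=a;o[350:800]=b; cv2.imwrite("pics/c3.png",cv2.resize(o,None,fx=.75,fy=.75,interpolation=cv2.INTER_AREA))
E
```

```text
(no output)
```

View pics/c3.png

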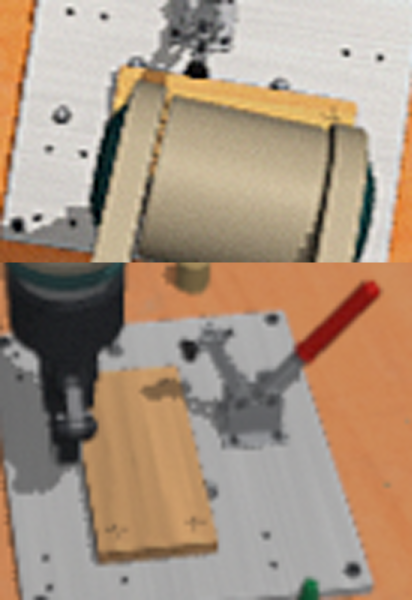

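The rear edge now touches both rear pins, at (135,65) and (280,87). Next is the right-hand end.

Emit:
{"api": "apply_moves", "payload": {
  "targets": [
    {"rotation":[0,0,0],"delta_pos":[3,0,0],"gripper":1},
    {"rotation":[0,0,0],"delta_pos":[7,0,0],"gripper":1},
    {"rotation":[0,0,0],"delta_pos":[0,0,-25],"gripper":1},
    {"rotation":[0,0,0],"delta_pos":[-19,-42,-10],"gripper":1},
    {"rotation":[0,0,0],"delta_pos":[-19,-42,-10],"gripper":1},
    {"rotation":[0,0,0],"delta_pos":[-19,-42,-10],"gripper":1},
    {"rotation":[0,0,0],"delta_pos":[0,0,0],"gripper":1},
    {"rotation":[0,0,0],"delta_pos":[0,0,0],"gripper":1}
  ]
}}

```text
time_s: 9.7
position: [0.5, -0.2044, 0.0738]
tool_rot: [-0.261, -3.13, -0.001]
force: [-1.2, 0.2, -0.6]
gripper_width: 0.0
grip_force: 0.0
```

```bash
python3 - <<'E'
from h import *
s=sensors.get_state(); print(s["time_s"],s["position"],s["force"])
im,d=imaging.capture("top"); im2,_=imaging.capture("side")
for c in ["side","top"]:
    for r in mark_of(c,"plinth_center")[:1]: print(c,r["score"],ray_z(c,px(r["point"]),.027))
a=cv2.resize(im[165:255,280:400],None,fx=5,fy=5,interpolation=cv2.INTER_CUBIC)
cv2.imwrite("pics/c4.png",a)
E
```

```text
9.7 [ 0.50000188 -0.20435823  0.07375731] [-1.22590373  0.2373953  -0.64608134]
side 0.92 [ 0.51024519 -0.09049858  0.027     ]
top 0.96 [ 0.51424143 -0.08463309  0.027     ]
```

View pics/c4.png

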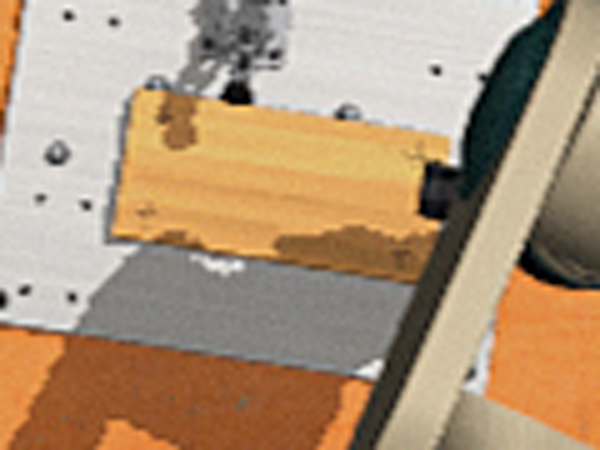

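It sits on both rear pins, at (157,82) and (347,110), and is about 28 mm short of the end pin at (57,153). I'll go down and push left.

Emit:
{"api": "apply_moves", "payload": {
  "targets": [
    {"rotation":[0,0,0],"delta_pos":[-1,0,30],"gripper":1},
    {"rotation":[0,0,0],"delta_pos":[-1,0,24],"gripper":1},
    {"rotation":[0,0,0],"delta_pos":[0,5,0],"gripper":1},
    {"rotation":[0,0,0],"delta_pos":[0,3,0],"gripper":1},
    {"rotation":[0,0,0],"delta_pos":[0,2,0],"gripper":1},
    {"rotation":[0,0,0],"delta_pos":[0,2,0],"gripper":1},
    {"rotation":[0,0,0],"delta_pos":[0,2,0],"gripper":1},
    {"rotation":[0,0,0],"delta_pos":[0,2,0],"gripper":1}
  ]
}}

```text
time_s: 10.9
position: [0.5051, -0.1893, 0.0204]
tool_rot: [0.261, 3.131, 0.0]
force: [-0.2, -0.5, 0.1]
gripper_width: 0.001
grip_force: 0.0
```

Emit:
{"api": "apply_moves", "payload": {
  "targets": [
    {"rotation":[0,0,0],"delta_pos":[0,2,0],"gripper":1},
    {"rotation":[0,0,0],"delta_pos":[0,2,0],"gripper":1},
    {"rotation":[0,0,0],"delta_pos":[0,2,0],"gripper":1},
    {"rotation":[0,0,0],"delta_pos":[0,2,0],"gripper":1},
    {"rotation":[0,0,0],"delta_pos":[0,2,0],"gripper":1}
  ]
}}

```text
time_s: 11.52
position: [0.5067, -0.1795, 0.0203]
tool_rot: [-0.261, -3.131, 0.0]
force: [-0.1, -0.8, -0.6]
gripper_width: -0.001
grip_force: 0.4
```

Emit:
{"api": "apply_moves", "payload": {
  "targets": [
    {"rotation":[0,0,0],"delta_pos":[0,2,0],"gripper":1},
    {"rotation":[0,0,0],"delta_pos":[0,2,0],"gripper":1},
    {"rotation":[0,0,0],"delta_pos":[0,2,0],"gripper":1},
    {"rotation":[0,0,0],"delta_pos":[0,2,0],"gripper":1},
    {"rotation":[0,0,0],"delta_pos":[0,2,0],"gripper":1}
  ]
}}

```text
time_s: 12.15
position: [0.5084, -0.1695, 0.0203]
tool_rot: [0.261, 3.131, 0.0]
force: [-0.5, -0.3, -0.2]
gripper_width: -0.003
grip_force: 0.4
```

```bash
python3 - <<'E'
from h import *
im,d=imaging.capture("top")
a=cv2.resize(im[165:255,280:400],None,fx=5,fy=5,interpolation=cv2.INTER_CUBIC)
cv2.imwrite("pics/c5.png",a)
E
```

```text
(no output)
```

View pics/c5.png

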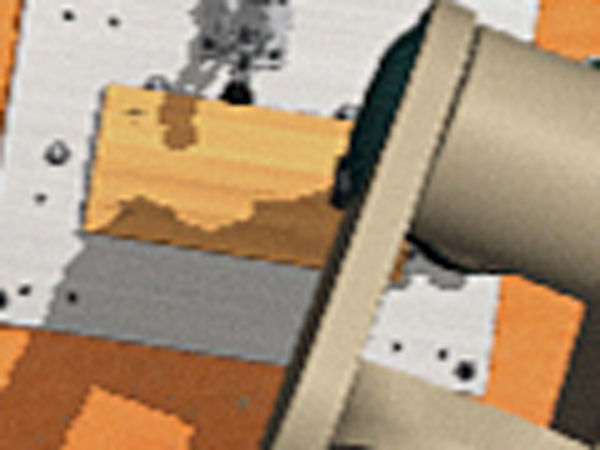

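The plinth slides along the pins. Its left end (95,160) is about 14 mm short of the end pin (57,153), and it is still on the rear pins.

Emit:
{"api": "apply_moves", "payload": {
  "targets": [
    {"rotation":[0,0,0],"delta_pos":[0,2,0],"gripper":1},
    {"rotation":[0,0,0],"delta_pos":[0,2,0],"gripper":1},
    {"rotation":[0,0,0],"delta_pos":[0,2,0],"gripper":1},
    {"rotation":[0,0,0],"delta_pos":[0,1,0],"gripper":1},
    {"rotation":[0,0,0],"delta_pos":[0,1,0],"gripper":1}
  ]
}}

```text
time_s: 12.82
position: [0.5097, -0.1617, 0.0203]
tool_rot: [-0.261, -3.131, -0.0]
force: [-1.2, -0.6, -0.5]
gripper_width: -0.001
grip_force: 0.4
```

Emit:
{"api": "apply_moves", "payload": {
  "targets": [
    {"rotation":[0,0,0],"delta_pos":[0,1,0],"gripper":1},
    {"rotation":[0,0,0],"delta_pos":[0,1,0],"gripper":1}
  ]
}}

```text
time_s: 13.08
position: [0.51, -0.1598, 0.0203]
tool_rot: [0.261, 3.131, 0.0]
force: [-0.3, -1.0, 0.4]
gripper_width: -0.001
grip_force: 0.5
```

Emit:
{"api": "apply_moves", "payload": {
  "targets": [
    {"rotation":[0,0,0],"delta_pos":[0,0.7,0],"gripper":1},
    {"rotation":[0,0,0],"delta_pos":[0,0.7,0],"gripper":1}
  ]
}}

```text
time_s: 13.32
position: [0.5102, -0.1584, 0.0203]
tool_rot: [0.261, 3.131, 0.0]
force: [0.0, -1.4, -1.1]
gripper_width: 0.001
grip_force: 0.5
```

Emit:
{"api": "apply_moves", "payload": {
  "targets": [
    {"rotation":[0,0,0],"delta_pos":[0,0.7,0],"gripper":1},
    {"rotation":[0,0,0],"delta_pos":[0,0.7,0],"gripper":1}
  ]
}}

```text
time_s: 13.58
position: [0.5105, -0.157, 0.0203]
tool_rot: [0.261, 3.131, 0.0]
force: [-0.0, -0.9, -0.4]
gripper_width: -0.003
grip_force: 0.5
```

Emit:
{"api": "apply_moves", "payload": {
  "targets": [
    {"rotation":[0,0,0],"delta_pos":[0,0.7,0],"gripper":1},
    {"rotation":[0,0,0],"delta_pos":[0,0.7,0],"gripper":1}
  ]
}}

```text
time_s: 13.82
position: [0.5107, -0.1556, 0.0203]
tool_rot: [0.261, 3.131, 0.0]
force: [-0.9, -0.8, -0.8]
gripper_width: -0.0
grip_force: 0.5
```

Emit:
{"api": "apply_moves", "payload": {
  "targets": [
    {"rotation":[0,0,0],"delta_pos":[0,0.5,0],"gripper":1},
    {"rotation":[0,0,0],"delta_pos":[0,0.5,0],"gripper":1}
  ]
}}

```text
time_s: 14.08
position: [0.5109, -0.1547, 0.0203]
tool_rot: [-0.261, -3.131, -0.0]
force: [-0.6, -1.7, -0.2]
gripper_width: 0.001
grip_force: 0.5
```

Emit:
{"api": "apply_moves", "payload": {
  "targets": [
    {"rotation":[0,0,0],"delta_pos":[0,0.5,0],"gripper":1},
    {"rotation":[0,0,0],"delta_pos":[0,0.5,0],"gripper":1}
  ]
}}

```text
time_s: 14.32
position: [0.5111, -0.1537, 0.0203]
tool_rot: [0.261, 3.131, 0.0]
force: [-0.8, -0.6, 0.1]
gripper_width: 0.003
grip_force: 0.5
```

Emit:
{"api": "apply_moves", "payload": {
  "targets": [
    {"rotation":[0,0,0],"delta_pos":[0,0.5,0],"gripper":1},
    {"rotation":[0,0,0],"delta_pos":[0,0.5,0],"gripper":1}
  ]
}}

```text
time_s: 14.58
position: [0.5112, -0.1527, 0.0203]
tool_rot: [0.261, 3.131, -0.0]
force: [-0.1, -1.3, -1.0]
gripper_width: -0.001
grip_force: 1.0
```

Emit:
{"api": "apply_moves", "payload": {
  "targets": [
    {"rotation":[0,0,0],"delta_pos":[0,0.5,0],"gripper":1},
    {"rotation":[0,0,0],"delta_pos":[0,0.5,0],"gripper":1}
  ]
}}

```text
time_s: 14.82
position: [0.5116, -0.1517, 0.0205]
tool_rot: [0.261, 3.13, 0.0]
force: [-0.6, -2.1, 1.8]
gripper_width: 0.0
grip_force: 0.8
```

Emit:
{"api": "apply_moves", "payload": {
  "targets": [
    {"rotation":[0,0,0],"delta_pos":[0,0.5,0],"gripper":1},
    {"rotation":[0,0,0],"delta_pos":[0,0.5,0],"gripper":1}
  ]
}}

```text
time_s: 15.08
position: [0.5117, -0.1509, 0.0205]
tool_rot: [0.261, 3.13, -0.0]
force: [0.4, -1.9, 2.4]
gripper_width: -0.004
grip_force: 1.2
```

Emit:
{"api": "apply_moves", "payload": {
  "targets": [
    {"rotation":[0,0,0],"delta_pos":[0,0.5,0],"gripper":1}
  ]
}}

```text
time_s: 15.2
position: [0.5118, -0.1504, 0.0205]
tool_rot: [0.261, 3.13, -0.0]
force: [-1.1, -2.5, 3.4]
gripper_width: -0.0
grip_force: 1.4
```

Emit:
{"api": "apply_moves", "payload": {
  "targets": [
    {"rotation":[0,0,0],"delta_pos":[0,0.5,0],"gripper":1}
  ]
}}

```text
time_s: 15.32
position: [0.5118, -0.1499, 0.0205]
tool_rot: [0.261, 3.13, -0.0]
force: [-0.1, -2.1, 2.7]
gripper_width: -0.0
grip_force: 1.6
```

```bash
python3 - <<'E'
from h import *
im,d=imaging.capture("top"); im2,_=imaging.capture("side")
a=cv2.resize(im[170:240,280:370],None,fx=6,fy=6,interpolation=cv2.INTER_CUBIC)
b=cv2.resize(im2[175:265,290:390],None,fx=6,fy=6,interpolation=cv2.INTER_CUBIC)
o=np.zeros((960,600,3),np.uint8); o[:420,:540]=a;o[420:]=b; cv2.imwrite("pics/c6.png",cv2.resize(o,None,fx=.62,fy=.62,interpolation=cv2.INTER_AREA))
E
```

```text
(no output)
```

View pics/c6.png

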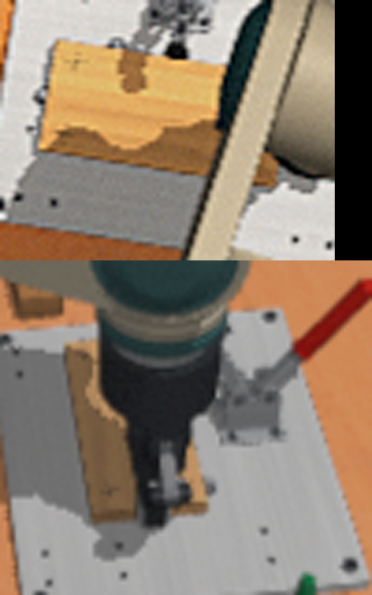

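It looks like it is at the end pin (40,95), but the force is rising only slowly, so I'll measure the edges before pushing on.

```bash
cat >> h.py <<'E'
def edges(cam,th=-.164,t=(.5252,-.0592)):
    ms=silhouettes(cam,"plinth_center"); m=max(ms,key=lambda r:r["score"])["pixels"]
    f,cx,cy,T=K(cam); c,s=np.cos(th),np.sin(th); Rm=np.array([[c,-s],[s,c]])
    def g(z):
        P=np.array([ray_z(cam,p,z)[:2] for p in np.argwhere(m)[:,::-1]]); return (P-np.array(t))@Rm*1000
    Q=g(.027)
    L=[(x0,round(float(Q[abs(Q[:,0]-x0)<1.5][:,1].max()),1)) for x0 in range(-30,31,10)]
    B=[(y0,round(float(Q[abs(Q[:,1]-y0)<1.5][:,0].max()),1)) for y0 in (-60,-40,-20,20,30,45,60,75)  if (abs(Q[:,1]-y0)<1.5).any()]
    return "left",L,"rear",B
E
python3 - <<'E'
from h import *
s=sensors.get_state(); print(s["time_s"],s["position"],s["force"],s["torque"],s["grip_force"],s["tool_rot"])
for c in ["top","side"]:
    im,d=imaging.capture(c); print(c,edges(c) if c=="top" else edges(c,-.169,(.5250,-.0632)))
    for n,z in [("end_pin",.022),("plinth_center",.027),("rear_pin_left",.022)]:
        for r in mark_of(c,n)[:1]: print(n,round(r["score"],2),px(r["point"]),ray_z(c,px(r["point"]),z))
    if c=="top":
        P=cloud(c,d); m=max(silhouettes(c,"plinth_center"),key=lambda r:r["score"])["pixels"]; m=cv2.erode(m.astype(np.uint8),np.ones((3,3)))>0; q=P[m]
        A=np.c_[q[:,:2],np.ones(len(q))]; co=np.linalg.lstsq(A,q[:,2],rcond=None)[0]; print("plane",co[:2],q[:,2].mean())
E
```

```text
15.425 [ 0.51184508 -0.14989155  0.02049447] [-0.11198608 -2.49836766  4.36808107] [-0.40582556  0.01831456 -0.00702276] 1.7726607323857024 [ 2.60700178e-01  3.13029096e+00 -2.82981947e-04]
top ('left', [(-30, 84.8), (-20, 83.8), (-10, 82.8), (0, 84.0), (10, 85.7), (20, 87.3), (30, 88.9)], 'rear', [(-20, 39.1), (20, 38.4), (30, 36.8), (45, 37.5), (60, 40.4), (75, 41.0)])
end_pin 0.77 [288.512 199.   ] [0.53081393 0.0360758  0.022     ]
plinth_center 0.94 [322.496 202.48 ] [ 0.51995177 -0.05370707  0.027     ]
rear_pin_left 0.61 [311.808 180.32 ] [ 0.57983004 -0.02631973  0.022     ]
plane [-0.60281622  0.11431462] 0.029679802095978237Traceback (most recent call last):
  File "<stdin>", line 4, in <module>
  File "h.py", line 27, in edges
    L=[(x0,round(float(Q[abs(Q[:,0]-x0)<1.5][:,1].max()),1)) for x0 in range(-30,31,10)]
                       ~~~~~~~~~~~~~~~~~~~~~~~~~~~~~~^^
    return umr_maximum(a, axis, None, out, keepdims, initial, where)
ValueError: zero-size array to reduction operation maximum which has no identity
```

Emit:
{"api": "apply_moves", "payload": {
  "targets": [
    {"rotation":[0,0,0],"delta_pos":[0,0.6,0],"gripper":1},
    {"rotation":[0,0,0],"delta_pos":[0,0.6,0],"gripper":1},
    {"rotation":[0,0,0],"delta_pos":[0,0,0],"gripper":1}
  ]
}}

```text
time_s: 16.2
position: [0.512, -0.1488, 0.0205]
tool_rot: [0.261, 3.13, -0.001]
force: [-0.4, -3.5, 5.0]
gripper_width: 0.001
grip_force: 2.6
```

Emit:
{"api": "apply_moves", "payload": {
  "targets": [
    {"rotation":[0,0,0],"delta_pos":[0,-4,0],"gripper":1},
    {"rotation":[0,0,0],"delta_pos":[0,-10,0],"gripper":1},
    {"rotation":[0,0,0],"delta_pos":[0,-25,-20],"gripper":1},
    {"rotation":[0,0,0],"delta_pos":[20,-30,-50],"gripper":1},
    {"rotation":[0,0,0],"delta_pos":[30,0,-50],"gripper":1},
    {"rotation":[0,0,0],"delta_pos":[30,0,-30],"gripper":1},
    {"rotation":[0,0,0],"delta_pos":[0,0,0],"gripper":1},
    {"rotation":[0,0,0],"delta_pos":[0,0,0],"gripper":1}
  ]
}}

```text
time_s: 17.2
position: [0.4213, -0.2032, 0.1688]
tool_rot: [-0.261, -3.129, -0.002]
force: [-0.5, 0.4, -0.6]
gripper_width: 0.001
grip_force: 0.0
```

```bash
python3 - <<'E'
from h import *
s=sensors.get_state(); print(s["time_s"],s["position"])
im,d=imaging.capture("top"); print(plinth("top"),edges("top")); iw,dw=imaging.capture("wrist")
for n,z in [("end_pin",.022),("plinth_center",.027),("rear_pin_left",.022),("rear_pin_right",.022),("handle_hinge",.048),("handle_grip",.107)]:
    for c in ["top","wrist"]:
        for r in mark_of(c,n)[:1]: print(c,n,round(r["score"],2),px(r["point"]),ray_z(c,px(r["point"]),z))
a=cv2.resize(im[170:235,280:370],None,fx=6,fy=6,interpolation=cv2.INTER_CUBIC)
o=np.zeros((600,640,3),np.uint8); o[:390,:540]=a; o[390:]=iw[100:310]; cv2.imwrite("pics/c7.png",o)
E
```

```text
17.2 [ 0.42130775 -0.20317026  0.16882979]
(0.62, array([527.96862793, -56.58377075]), (170.71728515625, 83.55033111572266), 80.92820739746094) ('left', [(-30, 87.4), (-20, 86.4), (-10, 85.4), (0, 87.1), (10, 85.7), (20, 87.3), (30, 86.3)], 'rear', [(-60, 39.7), (-40, 39.6), (-20, 39.1), (20, 43.7), (30, 42.5), (45, 42.7), (60, 43.4), (75, 41.0)])
top end_pin 0.69 [312.32 182.32] [ 0.57445218 -0.02760954  0.022     ]
wrist end_pin 0.68 [565.888 257.88 ] [0.53972724 0.03171001 0.022     ]
top plinth_center 0.6 [324.608 204.88 ] [ 0.51353859 -0.05916839  0.027     ]
wrist plinth_center 0.84 [474.88 261.8 ] [ 0.52640856 -0.06040027  0.027     ]
top rear_pin_left 0.94 [314.496 179.8  ] [ 0.5811251  -0.03349076  0.022     ]
wrist rear_pin_left 0.85 [506.624 300.6  ] [ 0.58123845 -0.02617322  0.022     ]
top rear_pin_right 0.59 [349.376 188.92 ] [ 0.55543739 -0.12577687  0.022     ]
wrist rear_pin_right 0.65 [410.112 297.68 ] [ 0.56112433 -0.1256918   0.022     ]
top handle_hinge 0.64 [328.384 163.92 ] [ 0.61871535 -0.0700927   0.048     ]
top handle_grip 0.75 [266.176 161.68 ] [0.61585769 0.0841641  0.107     ]
```

View pics/c7.png

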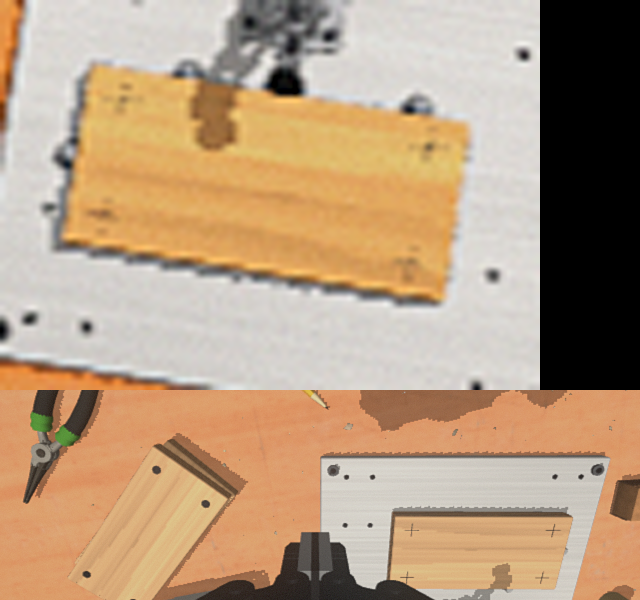

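The plinth touches the end pin (65,155) and both rear pins (190,70) and (417,103). Now over to the handle, passing high.

Emit:
{"api": "apply_moves", "payload": {
  "targets": [
    {"rotation":[0,0,0],"delta_pos":[0,0,-30],"gripper":1},
    {"rotation":[0,0,0],"delta_pos":[-43.7,31.9,0],"gripper":1},
    {"rotation":[0,0,0],"delta_pos":[-43.7,31.9,0],"gripper":1},
    {"rotation":[0,0,0],"delta_pos":[-43.7,31.9,0],"gripper":1},
    {"rotation":[0,0,0],"delta_pos":[-43.7,31.9,0],"gripper":1},
    {"rotation":[0,0,0],"delta_pos":[-43.7,31.9,0],"gripper":1},
    {"rotation":[0,0,0],"delta_pos":[0,0,0],"gripper":1},
    {"rotation":[0,0,0],"delta_pos":[0,0,0],"gripper":1}
  ]
}}

```text
time_s: 19.0
position: [0.6632, -0.0824, 0.2]
tool_rot: [-0.261, -3.13, 0.0]
force: [-0.7, -0.0, -0.8]
gripper_width: 0.003
grip_force: 0.0
```

```bash
python3 - <<'E'
from h import *
im,d=imaging.capture("side"); P=cloud("side",d); h=cv2.cvtColor(im,cv2.COLOR_BGR2HSV)
m=((h[...,0]<8)|(h[...,0]>172))&(h[...,1]>150)&(h[...,2]>70)&(d>0); q=P[m]
k=(abs(q[:,0]-.66)<.06)&(abs(q[:,1]+.085)<.04)&(q[:,2]>.06); q=q[k]; print(len(q),q.min(0),q.max(0))
th=-.164;c,s=np.cos(th),np.sin(th); F=(q[:,:2]-[.526,-.0595])@np.array([[c,-s],[s,c]])
for z in np.arange(.07,.15,.01):
    j=abs(q[:,2]-z)<.005
    if j.any(): print(z.round(2),(F[j].mean(0)*1000).round(1))
s=sensors.get_state();print(s["position"],((s["position"][:2]-[.526,-.0595])@np.array([[c,-np.sin(th)],[np.sin(th),c]])*1000).round(1))
E
```

```text
140 [ 0.63811863 -0.0927427   0.07752787] [ 0.68810171 -0.0753446   0.13801068]
0.08 [118.9  -3.8]
0.09 [123.8  -4. ]
0.1 [131.2  -3.7]
0.11 [138.6  -3.3]
0.12 [147.2  -3.1]
0.13 [154.6  -2.8]
0.14 [158.6   0. ]
[ 0.66300012 -0.08280162  0.20080679] [139.   -0.6]
```

Emit:
{"api": "apply_moves", "payload": {
  "targets": [
    {"rotation":[0,0,0],"delta_pos":[0,0,30],"gripper":1},
    {"rotation":[0,0,0],"delta_pos":[0,0,15],"gripper":1},
    {"rotation":[0,0,0],"delta_pos":[0,0,4],"gripper":1},
    {"rotation":[0,0,0],"delta_pos":[0,0,4],"gripper":1},
    {"rotation":[0,0,0],"delta_pos":[0,0,4],"gripper":1}
  ]
}}

```text
time_s: 19.68
position: [0.6638, -0.0824, 0.1442]
tool_rot: [0.261, 3.129, -0.0]
force: [0.5, 0.3, -0.4]
gripper_width: -0.002
grip_force: 0.0
```

Emit:
{"api": "apply_moves", "payload": {
  "targets": [
    {"rotation":[0,0,0],"delta_pos":[0,0,3],"gripper":1},
    {"rotation":[0,0,0],"delta_pos":[0,0,3],"gripper":1},
    {"rotation":[0,0,0],"delta_pos":[0,0,3],"gripper":1}
  ]
}}

```text
time_s: 20.05
position: [0.6635, -0.0822, 0.1341]
tool_rot: [0.261, 3.131, 0.0]
force: [0.5, 0.4, 0.1]
gripper_width: 0.0
grip_force: 0.0
```

Emit:
{"api": "apply_moves", "payload": {
  "targets": [
    {"rotation":[0,0,0],"delta_pos":[0,0,3],"gripper":1},
    {"rotation":[0,0,0],"delta_pos":[0,0,3],"gripper":1},
    {"rotation":[0,0,0],"delta_pos":[0,0,3],"gripper":1}
  ]
}}

```text
time_s: 20.42
position: [0.6635, -0.0822, 0.1251]
tool_rot: [0.261, 3.131, 0.0]
force: [-0.6, 0.4, 1.7]
gripper_width: -0.002
grip_force: 0.5
```

Emit:
{"api": "apply_moves", "payload": {
  "targets": [
    {"rotation":[0,0,0],"delta_pos":[-1,0,2],"gripper":1},
    {"rotation":[0,0,0],"delta_pos":[-1,0,2],"gripper":1},
    {"rotation":[0,0,0],"delta_pos":[-1,0,2],"gripper":1}
  ]
}}

```text
time_s: 20.8
position: [0.6666, -0.0828, 0.1194]
tool_rot: [0.261, 3.13, 0.0]
force: [-0.7, 0.2, 1.4]
gripper_width: -0.002
grip_force: 0.5
```

Emit:
{"api": "apply_moves", "payload": {
  "targets": [
    {"rotation":[0,0,0],"delta_pos":[-1,0,2],"gripper":1},
    {"rotation":[0,0,0],"delta_pos":[-1,0,2],"gripper":1},
    {"rotation":[0,0,0],"delta_pos":[-1,0,2],"gripper":1},
    {"rotation":[0,0,0],"delta_pos":[-1,0,2],"gripper":1}
  ]
}}

```text
time_s: 21.3
position: [0.6704, -0.0834, 0.1112]
tool_rot: [0.261, 3.131, 0.0]
force: [-0.7, 0.2, 1.8]
gripper_width: 0.002
grip_force: 0.5
```

Emit:
{"api": "apply_moves", "payload": {
  "targets": [
    {"rotation":[0,0,0],"delta_pos":[0,0,3],"gripper":1},
    {"rotation":[0,0,0],"delta_pos":[0,0,3],"gripper":1},
    {"rotation":[0,0,0],"delta_pos":[0,0,3],"gripper":1},
    {"rotation":[0,0,0],"delta_pos":[0,0,3],"gripper":1}
  ]
}}

```text
time_s: 21.8
position: [0.6703, -0.0834, 0.0991]
tool_rot: [0.261, 3.131, 0.0]
force: [0.0, -0.1, 1.1]
gripper_width: -0.003
grip_force: 0.6
```

```bash
cat > ang.py <<'E'
from h import *
im,d=imaging.capture("side"); P=cloud("side",d); h=cv2.cvtColor(im,cv2.COLOR_BGR2HSV)
m=((h[...,0]<8)|(h[...,0]>172))&(h[...,1]>150)&(h[...,2]>70)&(d>0); q=P[m]
q=q[(q[:,0]>.62)&(q[:,0]<.76)&(abs(q[:,1]+.085)<.04)&(q[:,2]>.035)]
th=-.164;c,s=np.cos(th),np.sin(th); F=(q[:,:2]-[.526,-.0595])@np.array([[c,-s],[s,c]])
A=np.c_[F[:,0],q[:,2]]*1000; u=np.linalg.svd(A-A.mean(0),full_matrices=False)[2][0]
print(len(q),A.min(0),A.max(0),F[:,1].mean(),"deg",np.degrees(np.arctan(u[1]/u[0])), "from hinge",np.degrees(np.arctan2(A[:,1].mean()-48,A[:,0].mean()-97)))
E
python3 ang.py
```

```text
125 [122.55268737  72.75962029] [185.78439613 153.32890814] -0.0034101363890105506 deg 37.64514547561162 from hinge 40.5385107180751
```

Emit:
{"api": "apply_moves", "payload": {
  "targets": [
    {"rotation":[0,0,0],"delta_pos":[0,0,3],"gripper":1},
    {"rotation":[0,0,0],"delta_pos":[0,0,3],"gripper":1},
    {"rotation":[0,0,0],"delta_pos":[0,0,3],"gripper":1},
    {"rotation":[0,0,0],"delta_pos":[0,0,3],"gripper":1},
    {"rotation":[0,0,0],"delta_pos":[0,0,3],"gripper":1},
    {"rotation":[0,0,0],"delta_pos":[0,0,3],"gripper":1}
  ]
}}

```text
time_s: 22.6
position: [0.6704, -0.0834, 0.0811]
tool_rot: [0.261, 3.131, 0.0]
force: [0.2, -0.1, 2.1]
gripper_width: -0.002
grip_force: 0.6
```

Emit:
{"api": "apply_moves", "payload": {
  "targets": [
    {"rotation":[0,0,0],"delta_pos":[0,0,2],"gripper":1},
    {"rotation":[0,0,0],"delta_pos":[0,0,2],"gripper":1},
    {"rotation":[0,0,0],"delta_pos":[0,0,2],"gripper":1},
    {"rotation":[0,0,0],"delta_pos":[0,0,2],"gripper":1}
  ]
}}

```text
time_s: 23.1
position: [0.6704, -0.0834, 0.0732]
tool_rot: [0.261, 3.131, 0.0]
force: [0.1, 0.3, 1.3]
gripper_width: 0.006
grip_force: 0.6
```

Emit:
{"api": "apply_moves", "payload": {
  "targets": [
    {"rotation":[0,0,0],"delta_pos":[0,0,1.5],"gripper":1},
    {"rotation":[0,0,0],"delta_pos":[0,0,1.5],"gripper":1}
  ]
}}

```text
time_s: 23.35
position: [0.6704, -0.0834, 0.0702]
tool_rot: [0.261, 3.131, 0.0]
force: [1.2, 0.5, 1.6]
gripper_width: -0.005
grip_force: 0.6
```

Emit:
{"api": "apply_moves", "payload": {
  "targets": [
    {"rotation":[0,0,0],"delta_pos":[0,0,1],"gripper":1},
    {"rotation":[0,0,0],"delta_pos":[0,0,1],"gripper":1}
  ]
}}

```text
time_s: 23.6
position: [0.6704, -0.0834, 0.0683]
tool_rot: [0.261, 3.131, 0.0]
force: [0.7, 0.9, 1.2]
gripper_width: 0.006
grip_force: 0.6
```

Emit:
{"api": "apply_moves", "payload": {
  "targets": [
    {"rotation":[0,0,0],"delta_pos":[0,0,1],"gripper":1},
    {"rotation":[0,0,0],"delta_pos":[0,0,1],"gripper":1},
    {"rotation":[0,0,0],"delta_pos":[0,0,1],"gripper":1}
  ]
}}

```text
time_s: 23.98
position: [0.6704, -0.0834, 0.0652]
tool_rot: [0.261, 3.131, 0.0]
force: [1.6, -0.2, 1.6]
gripper_width: 0.002
grip_force: 0.6
```

Emit:
{"api": "apply_moves", "payload": {
  "targets": [
    {"rotation":[0,0,0],"delta_pos":[0,0,1],"gripper":1},
    {"rotation":[0,0,0],"delta_pos":[0,0,1],"gripper":1}
  ]
}}

```text
time_s: 24.22
position: [0.6704, -0.0834, 0.0632]
tool_rot: [0.261, 3.131, 0.0]
force: [1.5, -0.1, 0.9]
gripper_width: -0.003
grip_force: 0.6
```

Emit:
{"api": "apply_moves", "payload": {
  "targets": [
    {"rotation":[0,0,0],"delta_pos":[0,0,1],"gripper":1},
    {"rotation":[0,0,0],"delta_pos":[0,0,1],"gripper":1}
  ]
}}

```text
time_s: 24.48
position: [0.6704, -0.0834, 0.0612]
tool_rot: [0.261, 3.131, 0.0]
force: [0.6, -0.2, 1.2]
gripper_width: 0.001
grip_force: 0.6
```

```bash
python3 ang.py
```

```text
109 [132.3979093   51.55762472] [205.59185552  66.33270648] -0.002525885460696626 deg 6.281234002686372 from hinge 8.94092907513728
```

Emit:
{"api": "apply_moves", "payload": {
  "targets": [
    {"rotation":[0,0,0],"delta_pos":[0,0,0.7],"gripper":1},
    {"rotation":[0,0,0],"delta_pos":[0,0,0.7],"gripper":1}
  ]
}}

```text
time_s: 24.78
position: [0.6704, -0.0834, 0.0599]
tool_rot: [0.261, 3.131, 0.0]
force: [0.7, 0.2, 1.4]
gripper_width: -0.002
grip_force: 0.6
```

Emit:
{"api": "apply_moves", "payload": {
  "targets": [
    {"rotation":[0,0,0],"delta_pos":[0,0,0.7],"gripper":1},
    {"rotation":[0,0,0],"delta_pos":[0,0,0.7],"gripper":1}
  ]
}}

```text
time_s: 25.02
position: [0.6704, -0.0834, 0.0585]
tool_rot: [0.261, 3.131, 0.0]
force: [1.4, -0.1, 1.4]
gripper_width: -0.005
grip_force: 0.6
```

Emit:
{"api": "apply_moves", "payload": {
  "targets": [
    {"rotation":[0,0,0],"delta_pos":[0,0,0.7],"gripper":1}
  ]
}}

```text
time_s: 25.15
position: [0.6705, -0.0834, 0.0582]
tool_rot: [0.261, 3.13, 0.0]
force: [-0.9, -0.8, 6.1]
gripper_width: -0.002
grip_force: 2.4
```

Emit:
{"api": "apply_moves", "payload": {
  "targets": [
    {"rotation":[0,0,0],"delta_pos":[0,0,0.7],"gripper":1}
  ]
}}

```text
time_s: 25.28
position: [0.6706, -0.0834, 0.0581]
tool_rot: [0.261, 3.13, 0.0]
force: [-1.8, -0.2, 8.3]
gripper_width: 0.006
grip_force: 3.9
```

Emit:
{"api": "apply_moves", "payload": {
  "targets": [
    {"rotation":[0,0,0],"delta_pos":[0,0,0.7],"gripper":1},
    {"rotation":[0,0,0],"delta_pos":[0,0,0.7],"gripper":1},
    {"rotation":[0,0,0],"delta_pos":[0,0,0],"gripper":1},
    {"rotation":[0,0,0],"delta_pos":[0,0,0],"gripper":1}
  ]
}}

```text
time_s: 25.78
position: [0.6707, -0.0834, 0.0579]
tool_rot: [0.26, 3.129, -0.0]
force: [-4.7, 1.4, 11.6]
gripper_width: -0.002
grip_force: 5.7
```

Emit:
{"api": "apply_moves", "payload": {
  "targets": [
    {"rotation":[0,0,0],"delta_pos":[0,0,-5],"gripper":1},
    {"rotation":[0,0,0],"delta_pos":[0,0,-40],"gripper":1},
    {"rotation":[0,0,0],"delta_pos":[0,0,-50],"gripper":1},
    {"rotation":[0,0,0],"delta_pos":[0,0,-40],"gripper":1},
    {"rotation":[0,0,0],"delta_pos":[30,50,0],"gripper":1},
    {"rotation":[0,0,0],"delta_pos":[30,50,0],"gripper":1},
    {"rotation":[0,0,0],"delta_pos":[30,50,0],"gripper":1},
    {"rotation":[0,0,0],"delta_pos":[0,0,0],"gripper":1}
  ]
}}

```text
time_s: 26.78
position: [0.6049, 0.083, 0.1905]
tool_rot: [-0.253, -3.13, -0.001]
force: [-0.5, -0.2, -0.2]
gripper_width: 0.0
grip_force: 0.0
```

```bash
python3 ang.py; python3 - <<'E'
from h import *
im,d=imaging.capture("top"); im2,_=imaging.capture("side")
try: print(plinth("top"))
except Exception as e: print(e)
a=cv2.resize(im[140:240,280:380],(480,480),interpolation=cv2.INTER_CUBIC)
b=cv2.resize(im2[165:265,300:400],(320,320),interpolation=cv2.INTER_CUBIC)
o=np.zeros((480,800,3),np.uint8); o[:,:480]=a;o[:320,480:]=b; cv2.imwrite("pics/c8.png",o)
E
```

```text
130 [131.76543409  49.26547597] [204.45692902  62.33236935] -0.0024287742029957837 deg 2.288818570305851 from hinge 6.755651020545096
(0.95, array([526.83837891, -56.44460297]), (170.98472595214844, 81.5648193359375), 80.73297119140625)
```

View pics/c8.png

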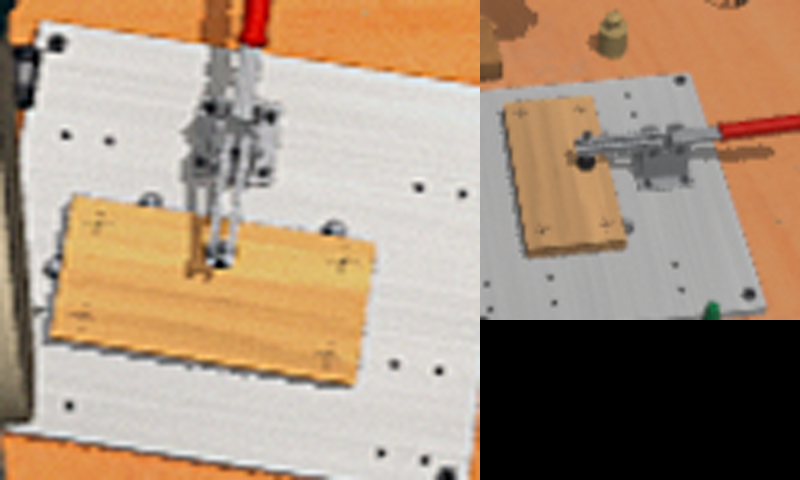

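The handle lies flat at about 2–3°, and the foot (218,262) is on the plinth. The plinth touches both rear pins (150,200) and (333,228) and the end pin (53,268). The robot is clear, so I'm handing in.

```bash
python3 -c "
from rig import robot; print(robot.sign_off())"
```

```text
the job is handed in; nothing more can be done
None
```

The job is handed in: by the last pictures the plinth sits against all three pins and the red clamp handle is flat at the stop. Pushes stayed around 12 N or less, and none of the things lying around were touched.

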